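# Slide the valve cover under its bridge onto the hidden pin and hold it down

### The arm

A 7-joint arm with a two-finger parallel gripper is mounted at the origin on the work surface. World frame = base frame: x ahead of the robot, y to its left, z up, the work surface at z = 0. Lengths are in m, angles in rad, forces in N, time in s.
With the tool pointing down it reaches from about 0.35 to 0.9 m from the base axis. Payload 7.2 kg.
Tool frame: the origin (TCP) lies between the finger pads; the fingertips stand 14 mm ahead of it and the grasp point (between the pads) lies 5 mm behind it; z points along the fingers, y is the direction in which the jaws open and shut (so a half turn about z gives the same grasp; the last joint's range is limited). The gripper opens to 88 mm and grips with 3 to 60 N. Pads are 20 mm wide; open, the fingers measure 115 mm over their backs; the gripper's body (75 mm by 178 mm) begins 61 mm behind the grasp point.
Start: joints at [-1.197, 0.411, -0.013, 1.596, 0.006, 1.134, -0.082], TCP at [0.267, 0.565, 0.237] pointing down, gripper open.
Joint ranges: [-2.95, 2.95], [-0.29, 1.99], [-1.47, 1.44], [0.14, 2.54], [-1.03, 4.17], [0.13, 1.85], [-2.86, 2.86]. Speed limits (rad/s): [2.39, 2.39, 3.01, 3.01, 3.14, 3.14, 3.14].

### API

Orientations are given as a rotation vector (axis times angle).
In Python, from rig import status, eyes, ticket gives the robot as it stands.
- The arm moves only by the tool servo_tool, never from a script. Its argument "motion" is a list of rows, each a list of 7 numbers: the shift along the world's x, y, z in m, then the turn, a rotation vector about the world's x, y, z in degrees, then the finger opening in m, from 0 to 0.0878. In form: [[dx, dy, dz, wx, wy, wz, claw], ...]. A call has 1 to 10 rows; each row is the pose to reach, as a shift and turn from the pose commanded when the call began; what a row does not reach only later rows make up. A row lasts 1/8 s, in which the tool goes at most 62.5 mm and 10.7 degrees, less where a joint would pass 70% of its speed; a pose out of reach is approached as far as the arm can. A call with a gripper value outside its range is refused whole. The fingers move at their own pace and stop on an object; the grip force is fixed at half the most. Time passes only in rows, so rows that repeat a pose let the fingers close. It gives the time, the measured TCP pose, the force and the opening at its end, in the units of the state.
- status.get_state(): the state, without advancing time (a new reading comes with each control period).
- eyes.capture(name): name is "scene" or "side" or "wrist"; returns the picture (384x512x3 uint8, blue, green, red); there is no depth.
- eyes.camera_model(name): a dict with "fov_y" (degrees; the focal length in pixels is half the picture's height over the tangent of half this angle, whatever the lens; pixels are square), "cx", "cy" (the principal point, pixels), "R" (3x3) and "t" (3): a world point X has camera coordinates R X + t; the wrist camera has in their place "mount" (4x4, takes a point from camera to tool coordinates, whose origin is the TCP and whose axes are the flange's). Camera axes: x right, y down, z forward; pixel columns grow to the right and rows downward; lengths in m; the calibration is good to about 2 mm. A picture is of the moment at which its call begins: read the wrist's pose just before it. camera_model takes no time and is no camera call.
- ticket.close_job(): hands the job in, once; it reports no verdict.
Trained networks look in the newest picture that a camera, given by its name, has taken for a name from the list of things; names that differ only in an ending like _2 or _b are one class to them, and where a whole thing is asked for, a point or a joint stands for the part that bears it (a point fixed in the world has none). Each returns a list of dicts, best first, with "conf" (0 to 1); they miss things now and then, are a little off and sometimes report something else, mostly with a low value. They report only what shows in the picture. A call takes as long as a camera call. They do not tell look-alikes from the thing itself.
- eyes.recognise(camera, thing): "centre" ([row, column] in pixels, amid what is visible of it).
- eyes.masks_of(camera, thing): "pixels" (384x512 bool, what is visible of it) and "centre" ([row, column] in pixels, amid what is visible of it).
- eyes.mark_of(camera, thing): "centre" ([row, column] in pixels: a listed point, or the origin of a listed thing).
The state is a dict: "time_s": time; "joint_pos": joint angles; "joint_vel": joint speeds; "joint_efforts": joint torques, N m; "position": TCP position; "ee_rot": TCP orientation; "wrist_force": force on the tool from outside, world axes, zero at the start; "wrist_torque": the same for the moment, N m; "gripper_width": opening from 0.0 (shut) to 1.0 (fully open).
Only numpy, scipy, OpenCV 4.12 (cv2) and the standard library are available. Lean on these libraries where they do the work, as an engineer would, in place of code of your own. Each camera call takes 0.05 s, during which the arm holds its last target.

### The job

Take the oblong valve cover with the hole out of the parts tray, slide it hole first under the bridge of the valve block until the hole drops over the locating pin hidden there, then press the cover down against the spring plunger until it lies flush on the block. Finish while still holding it pressed down, as its screws are not in yet; leave the other parts and tools where they are.

Things in the scene. Friction and masses are not known exactly. Their poses are not given: they have to be found in the camera images.
- cover_grip (a point): Middle of the grip block of the loose aluminium valve cover (about 250 g), half-way up: 31 mm above the cover's underside. Grip block: 34 (x) x 24 (y) x 42 mm high, pinched from above across y, standing on the cover's plate. Axes are the cover's: x along it to the end with the hole, z up. The cover lies flat in any one of the tray's compartments, hole end away from the robot.
- cover_hole (a point): Centre of the round 15 mm through-hole of the cover, at the level of its underside, 50 mm along +x from the middle of the grip block. The cover's plate is 112 long (x) x 56 wide (y) x 10 mm thick; it reaches 14 mm beyond the hole's centre and its middle lies 8 mm along +x from the grip block's. Pushed hard on the pin's tip it tips up in the grip. Axes as for the grip block.
- pin_foot (a point): Foot of the upright steel pin, at seat level. Axes are the block's: x is the way the cover slides in, z up. Pin 10 mm in diameter, 12 mm high, its top 3 mm coned to 5 mm across, hidden under the bridge. The cover passes level above the pin and below the bridge, and drops when its hole is over the pin. Home: axes along the block's, plate flat on the seat, grip block's middle 50 mm before the pin.
- bridge (a point): Centre of the bridge's top: a bar across the fixed valve block over the pin, so the cover cannot be set on from above. It spans from 15 mm before the pin to 17 mm beyond it along x, underside 30 mm and top 40 mm above the seat, on two side posts 68 mm apart (inner faces, y), the pin midway. Axes as for the pin.
- block: Fixed aluminium valve block on a dark foot plate 190 x 120 mm. Its flat top, the seat, is 50 mm above the bench, 150 (x) x 94 mm (y), reaching from 120 mm before the pin to 30 mm beyond it. Origin: centre of the underside; x towards the bridge end, the pin 45 mm along +x.
- plunger (a joint): Brass spring plunger of the block, 22 mm in diameter, 50 mm before the pin on the block's centre line (under the grip block of the seated cover). Value in m pressed down: 0 free (its top 5 mm above the seat), 0.005 flush with the seat. Pushing it takes 2 N at first, 5 N when flush; it springs back up when let go.
- tray: Shallow grey plastic tray, 135 (x) x 306 (y) x 20 mm high, 4 mm floor and walls, three compartments side by side along its y, centres 100 mm apart, the middle one at the tray's centre. Heavy. Origin: centre of the underside.
- cap: Another loose part in the tray, leave alone: round aluminium cap, 50 mm flange, 24 mm stub, 26 mm high. Origin: centre of the underside.
- collar: Another loose part in the tray, leave alone: steel collar, 48 mm outside, 30 mm inside, 18 mm high. Origin: centre of the underside.
- screwdriver: Loose screwdriver, 190 mm long, lying on the bench near the robot; leave alone.
- wrench: Loose wrench, 180 mm long, lying beyond the tray; leave alone.
- can: Loose yellow spray can, 58 mm in diameter, 190 mm high, standing at the far side of the bench; leave alone. Origin: centre of the underside.
- jar: Loose white grease jar, 68 mm in diameter, 70 mm high, beyond the valve block; leave alone. Origin: centre of the underside.
- tape: Loose black roll of tape, 90 mm in diameter, 24 mm high, lying on the robot's right; leave alone. Origin: centre of the underside.
Not all that is in view belongs to the job. Leave any brown or turquoise look-alike of the part that bears cover_grip alone.

How it is judged:
By the outcome, as a careful person would: the job done as asked, in the order asked, and still so for the second after the job is handed in, while the arm keeps its last pose, push and grip.
It also fails if it takes over 45 s, if anything falls off the work surface, if the arm or the gripper's body presses on something with over 40 N, if the wrist force passes 120 N, or if a joint passes its speed limit or range.

## Working session

There is one attempt and no reset: what is moved stays moved. The work goes in short steps, Python scripts to look and compute and a tool call to move; the robot and the scene stay as the last step left them, time stands still between calls to the robot, and variables do not carry over. Pictures are saved under pics/ and viewed, and the job is handed in when it is done.

Besides the shell and the picture viewer there is one more tool, called as name(argument=value, ...), one argument or row to a line, values as JSON. servo_tool: Moves the arm, as the interface text tells. Its arguments: {"type":"object","properties":{"motion":{"type":"array","items":{"type":"array","items":{"type":"number"}}}},"required":["motion"]}

```bash
ls; mkdir -p pics; python3 - <<'E'
from rig import status, eyes
import cv2
print(status.get_state())
for n in ("scene","side","wrist"):
    im=eyes.capture(n); cv2.imwrite(f"pics/{n}0.png",im); print(n,eyes.camera_model(n))
E
```

```text
pics
{'time_s': 0.0, 'joint_pos': array([-1.19719567,  0.41190612, -0.01271981,  1.59703818,  0.00560528,
        1.13430714, -0.08219204]), 'joint_vel': array([-0.00020561, -0.00278364,  0.00081807, -0.0008153 ,  0.00015182,
       -0.00038651, -0.00033586]), 'joint_efforts': array([ 7.54006828e-05, -5.87936711e+01,  6.41769134e-01, -2.91088325e+01,
       -5.38522995e-02,  1.82202423e-02,  1.75555319e-04]), 'position': array([0.26705617, 0.56453288, 0.23580755]), 'ee_rot': array([-6.88231369e-01, -3.06503237e+00,  2.52120513e-03]), 'wrist_force': array([-0.64677759, -0.68675646, -0.00686755]), 'wrist_torque': array([0.0159184 , 0.02236961, 0.06208591]), 'gripper_width': 0.9969914390181891}
scene {'fov_y': 43.98345559126663, 'cx': 260.04823186639896, 'cy': 189.04728522403252, 'R': array([[-0.610684  ,  0.7916851 ,  0.01731357],
       [ 0.55631091,  0.44447748, -0.70210963],
       [-0.56354523, -0.41913539, -0.71185834]]), 't': array([ 0.39444416, -0.21723406,  1.68189983])}
side {'fov_y': 56.31872270762191, 'cx': 253.01750938663696, 'cy': 186.73497559583708, 'R': array([[ 0.82213252, -0.56900844, -0.01809734],
       [-0.41886136, -0.5830517 , -0.69613639],
       [ 0.3855558 ,  0.57989665, -0.71768141]]), 't': array([-0.4708398 ,  0.24119136,  1.14586422])}
wrist {'fov_y': 63.94644838217561, 'cx': 252.634749877892, 'cy': 185.0392838566445, 'mount': array([[ 5.86042309e-04, -9.58953079e-01, -2.83564190e-01,
         7.83924726e-02],
       [ 9.99999466e-01,  3.20479401e-04,  9.82907214e-04,
        -4.86290647e-04],
       [-8.51685417e-04, -2.83564614e-01,  9.58952754e-01,
        -1.47517202e-01],
       [ 0.00000000e+00,  0.00000000e+00,  0.00000000e+00,
         1.00000000e+00]])}
```

View pics/scene0.png

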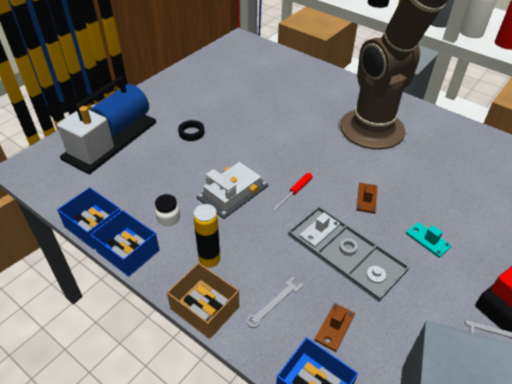

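View pics/side0.png

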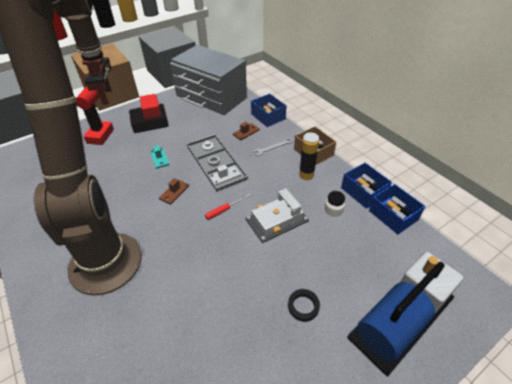

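View pics/wrist0.png

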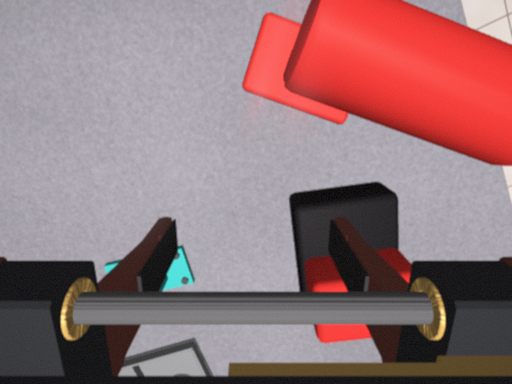

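Scene image candidates: grey cover in the tray compartment (320,228), brown plates (368,197) and (335,325), turquoise plate (430,238). Only the grey one lies in the tray and is aluminium. The block is at (235,187). I'll measure with the networks and enlarge the crops.

```bash
cat > h.py <<'E'
import numpy as np, cv2
from rig import status, eyes
from scipy.spatial.transform import Rotation as R
from scipy.optimize import least_squares
def cam(n,st=None):
    m=eyes.camera_model(n); f=192/np.tan(np.radians(m["fov_y"]/2))
    if "R" in m: return f,m["cx"],m["cy"],np.array(m["R"]),np.array(m["t"])
    st=st or status.get_state(); T=np.eye(4); T[:3,:3]=R.from_rotvec(st["ee_rot"]).as_matrix(); T[:3,3]=st["position"]
    M=np.linalg.inv(T@m["mount"]); return f,m["cx"],m["cy"],M[:3,:3],M[:3,3]
def proj(c,X):
    f,cx,cy,Rm,t=c; p=np.atleast_2d(X)@Rm.T+t; return np.c_[cx+f*p[:,0]/p[:,2],cy+f*p[:,1]/p[:,2]]
def onplane(c,uv,z):
    f,cx,cy,Rm,t=c; d=Rm.T@np.array([(uv[0]-cx)/f,(uv[1]-cy)/f,1]); o=-Rm.T@t; return o+d*(z-o[2])/d[2]
def tri(cs,uvs):
    A=[];b=[]
    for c,uv in zip(cs,uvs):
        f,cx,cy,Rm,t=c; d=Rm.T@np.array([(uv[0]-cx)/f,(uv[1]-cy)/f,1]); d/=np.linalg.norm(d); P=np.eye(3)-np.outer(d,d); A.append(P); b.append(P@(-Rm.T@t))
    return np.linalg.lstsq(np.vstack(A),np.hstack(b),rcond=None)[0]
E
python3 - <<'E'
from h import *
Z=dict(cover_grip=.035,cover_hole=.004,bridge=.09,block=0,pin_foot=.05,tray=0,plunger=.055)
for n in ("scene","side"):
    im=eyes.capture(n); c=cam(n)
    for k in Z:
        for d in eyes.mark_of(n,k)[:4]:
            uv=d["centre"][::-1]; print(n,k,round(d["conf"],2),np.round(uv,1),np.round(onplane(c,uv,Z[k]),3))
    print(proj(c,[[.267,.565,.237]]))
s=cv2.imread("pics/scene0.png"); d=cv2.imread("pics/side0.png")
a=cv2.resize(s[150:300,190:410],None,fx=3.5,fy=3.5,interpolation=3); cv2.imwrite("pics/sc.png",a)
a=cv2.resize(d[130:240,180:320],None,fx=5,fy=5,interpolation=3); cv2.imwrite("pics/sd.png",a)
E
```

```text
scene cover_grip 0.88 [336.4 318.5] [0.741 0.299 0.035]
scene cover_grip 0.82 [429.4 236.3] [0.371 0.369 0.035]
scene cover_grip 0.81 [370.7 193.2] [0.325 0.165 0.035]
scene cover_grip 0.66 [322.4 220.3] [0.504 0.11  0.035]
scene cover_hole 0.77 [416.8 231.8] [0.349 0.33  0.004]
scene cover_hole 0.73 [312.5 240.9] [0.56  0.117 0.004]
scene cover_hole 0.67 [325.5 342.7] [0.793 0.305 0.004]
scene cover_hole 0.6 [368.5 190.7] [0.289 0.144 0.004]
scene bridge 0.95 [217.5 177.7] [ 0.599 -0.192  0.09 ]
scene bridge 0.33 [292.4 195.7] [0.524 0.017 0.09 ]
scene block 0.64 [228.8 190.9] [ 0.554 -0.192  0.   ]
scene pin_foot 0.7 [225.3 188.1] [ 0.588 -0.174  0.05 ]
scene pin_foot 0.5 [320.4 220.9] [0.521 0.112 0.05 ]
scene tray 0.66 [347.8 251.1] [0.527 0.21  0.   ]Traceback (most recent call last):
  File "<stdin>", line 6, in <module>
ValueError: it knows: block, bridge, can, cap, collar, cover_grip, cover_hole, jar, pin_foot, screwdriver, tape, tray, wrench
```

```bash
python3 - <<'E'
from h import *
Z=dict(cover_grip=.035,cover_hole=.004,bridge=.09,block=0,pin_foot=.05,tray=0)
for n in ("side",):
    im=eyes.capture(n); c=cam(n)
    for k in Z:
        for d in eyes.mark_of(n,k)[:4]:
            uv=d["centre"][::-1]; print(n,k,round(d["conf"],2),np.round(uv,1),np.round(onplane(c,uv,Z[k]),3))
s=cv2.imread("pics/scene0.png"); d=cv2.imread("pics/side0.png")
a=cv2.resize(s[150:300,190:410],None,fx=3.5,fy=3.5,interpolation=3); cv2.imwrite("pics/sc.png",a)
a=cv2.resize(d[130:240,180:320],None,fx=5,fy=5,interpolation=3); cv2.imwrite("pics/sd.png",a)
print(status.get_state()["time_s"])
E
```

```text
side cover_grip 0.87 [175.9 187.8] [0.321 0.135 0.035]
side cover_grip 0.83 [222.8 170.2] [0.511 0.114 0.035]
side cover_grip 0.83 [240.6 129.6] [0.708 0.29  0.035]
side cover_grip 0.68 [333.4 210.4] [ 0.715 -0.281  0.035]
side cover_hole 0.81 [167.7 201.7] [0.274 0.118 0.004]
side cover_hole 0.78 [232.9 173.8] [0.548 0.103 0.004]
side cover_hole 0.52 [257.6 128.1] [0.798 0.289 0.004]
side cover_hole 0.33 [330.3 208.1] [ 0.735 -0.25   0.004]
side bridge 0.92 [287.6 196. ] [ 0.595 -0.175  0.09 ]
side block 0.84 [277.3 215.9] [ 0.562 -0.166  0.   ]
side block 0.21 [273.8 144.2] [ 0.791  0.159 -0.   ]
side pin_foot 0.56 [286.6 204.6] [ 0.592 -0.177  0.05 ]
side tray 0.59 [215.8 166. ] [0.518 0.186 0.   ]
side tray 0.41 [221.9 173.8] [0.514 0.132 0.   ]
0.85
```

View pics/sc.png

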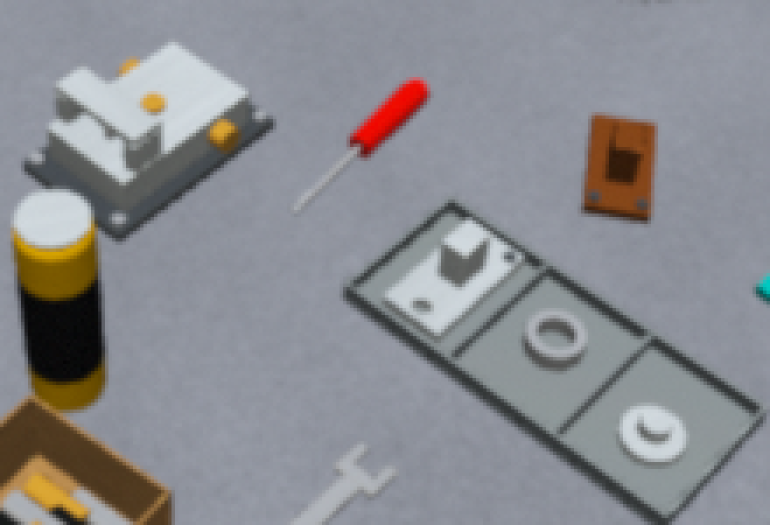

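View pics/sd.png

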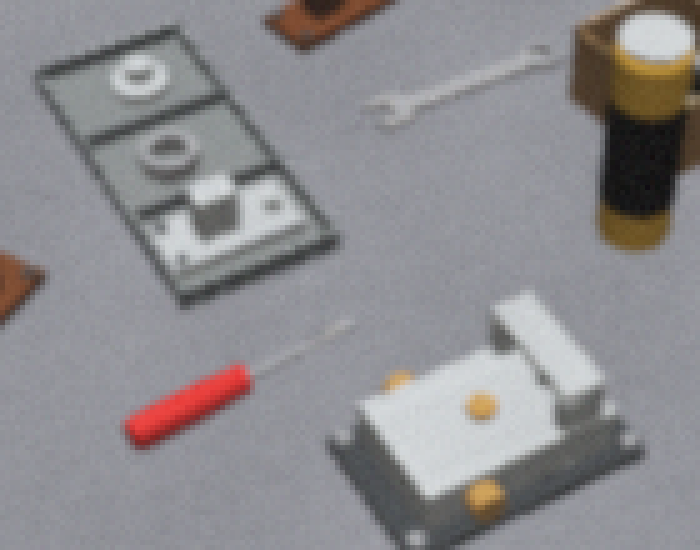

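Tray compartments: cover (plate with grip and hole), collar and cap. The grey part at scene (320,228) / side (225,172) is the aluminium cover: in the tray with its hole end away from the robot. The crop confirms it, and the brown and turquoise plates outside the tray are look-alikes. I'll move over it.

servo_tool(
  motion=[
    [0.025,-0.05,0,0,0,3,0.087],
    [0.05,-0.1,0,0,0,6,0.087],
    [0.08,-0.15,0,0,0,9,0.087],
    [0.105,-0.2,0,0,0,12,0.087],
    [0.13,-0.25,0,0,0,15,0.087],
    [0.155,-0.3,0,0,0,18,0.087],
    [0.18,-0.35,0,0,0,20,0.087],
    [0.205,-0.4,0,0,0,22,0.087],
    [0.225,-0.44,0,0,0,22,0.087],
    [0.235,-0.455,0,0,0,22,0.087],
  ],
)

```text
time_s: 2.1
position: [0.5033, 0.1068, 0.2369]
ee_rot: [0.097, 3.139, -0.001]
wrist_force: [-0.2, 0.6, 0.2]
gripper_width: 0.992
```

```bash
python3 - <<'E'
from h import *
st=status.get_state(); print({k:np.round(st[k],3) for k in("time_s","position","ee_rot","joint_pos","wrist_force")})
c=cam("wrist",st); im=eyes.capture("wrist")
a=cv2.resize(im,None,fx=1.5,fy=1.5,interpolation=3)
for k,z in dict(cover_grip=.035,cover_hole=.004,tray=0).items():
    for d in eyes.mark_of("wrist",k)[:3]:
        uv=d["centre"][::-1]; print(k,round(d["conf"],2),np.round(uv,1),np.round(onplane(c,uv,z),4))
cv2.imwrite("pics/w1.png",a); np.savez("w1.npz",im=im,p=st["position"],r=st["ee_rot"])
E
```

```text
{'time_s': np.float64(2.1), 'position': array([0.503, 0.107, 0.237]), 'ee_rot': array([ 9.700e-02,  3.139e+00, -1.000e-03]), 'joint_pos': array([-0.461,  0.22 ,  0.186,  1.872, -0.046,  1.054,  1.252]), 'wrist_force': array([-0.236,  0.649,  0.161])}
cover_grip 0.71 [502.3   6.4] [0.3558 0.3687 0.035 ]
cover_grip 0.65 [254.5 166.5] [0.506  0.1088 0.035 ]
cover_grip 0.33 [287.3 332.9] [0.7441 0.14   0.035 ]
cover_hole 0.95 [438.9   6.2] [0.3452 0.3219 0.004 ]
cover_hole 0.73 [ 20.4 253.7] [ 0.6166 -0.2215  0.004 ]
cover_hole 0.59 [253.2 202.1] [0.5609 0.104  0.004 ]
tray 0.95 [329.9 172.7] [0.5283 0.205  0.    ]
```

View pics/w1.png

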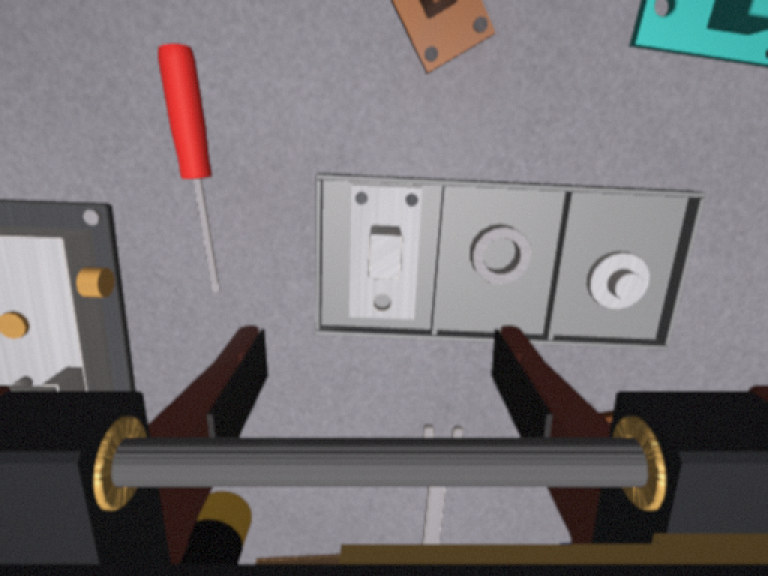

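The wrist view shows the cover at (384,255) in the 1.5x image: plate with two screw holes near the robot, the big hole at (381,301), away from it. I'll fit the plate's outline, and look at the block next.

```bash
python3 - <<'E'
from h import *
f=np.load("w1.npz"); im=f["im"]; c=cam("wrist",dict(position=f["p"],ee_rot=f["r"]))
hsv=cv2.cvtColor(im,cv2.COLOR_BGR2HSV)
roi=im[110:230,205:300]; g=cv2.cvtColor(roi,cv2.COLOR_BGR2GRAY)
t,_=cv2.threshold(g,0,255,cv2.THRESH_OTSU); print(t,g.min(),g.max())
m=(g>180).astype(np.uint8)
for th in (185,195,200,205):
    m=(g>th).astype(np.uint8); n,l,s,ce=cv2.connectedComponentsWithStats(m); i=1+np.argmax(s[1:,4]); print(th,s[i])
    ys,xs=np.nonzero(l==i)
    P=np.array([onplane(c,(x+205,y+110),.014)[:2] for x,y in zip(xs,ys)])*1000
    print(cv2.minAreaRect(P.astype(np.float32)))
cv2.imwrite("pics/roi1.png",cv2.resize(roi,None,fx=6,fy=6,interpolation=3)[:600])
E
```

```text
160.0 48 214
185 [  28   14   49   89 3511]
((515.1632080078125, 110.15620422363281), (56.664283752441406, 111.02339935302734), 84.39527893066406)
195 [  29   14   47   88 3101]
((514.8148193359375, 110.1195297241211), (55.50520324707031, 109.68010711669922), 84.66583251953125)
200 [  35   15   41   87 2101]
((514.9788818359375, 113.7323226928711), (46.908851623535156, 108.95772552490234), 84.1063232421875)
205 [ 42  56  20  22 252]
((523.8665161132812, 110.38343811035156), (23.706159591674805, 27.0906982421875), 86.19001770019531)
```

View pics/roi1.png

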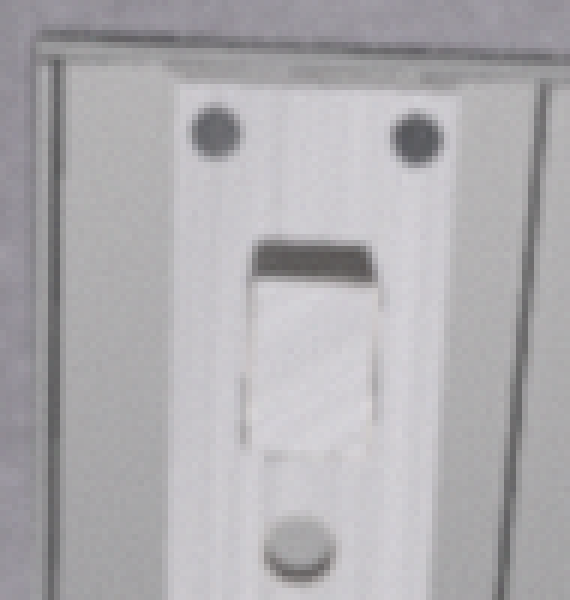

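servo_tool(
  motion=[
    [0.005,-0.04,0,0,0,0,0.05],
    [0.01,-0.09,0,0,0,0,0.05],
    [0.02,-0.14,0,0,0,0,0.05],
    [0.03,-0.19,0,0,0,0,0.05],
    [0.04,-0.24,0,0,0,0,0.05],
    [0.05,-0.28,0,0,0,0,0.05],
    [0.05,-0.29,0,0,0,0,0.05],
    [0.05,-0.29,0,0,0,0,0.05],
  ],
)

```text
time_s: 3.3
position: [0.5522, -0.1788, 0.2364]
ee_rot: [-0.09, -3.14, -0.001]
wrist_force: [-0.7, -0.1, 1.0]
gripper_width: 0.565
```

```bash
python3 - <<'E'
from h import *
st=status.get_state(); print({k:np.round(st[k],3) for k in("time_s","position","ee_rot","joint_pos","wrist_force")})
c=cam("wrist",st); im=eyes.capture("wrist")
a=cv2.resize(im,None,fx=1.5,fy=1.5,interpolation=3)
for k,z in dict(block=0,bridge=.09,pin_foot=.05).items():
    for d in eyes.mark_of("wrist",k)[:3]:
        uv=d["centre"][::-1]; print(k,round(d["conf"],2),np.round(uv,1),np.round(onplane(c,uv,z),4))
cv2.imwrite("pics/w2.png",a); np.savez("w2.npz",im=im,p=st["position"],r=st["ee_rot"])
E
```

```text
{'time_s': np.float64(3.3), 'position': array([ 0.552, -0.179,  0.236]), 'ee_rot': array([-9.00e-02, -3.14e+00, -1.00e-03]), 'joint_pos': array([-0.034,  0.342,  0.344,  1.726, -0.128,  1.096,  1.864]), 'wrist_force': array([-0.66 , -0.102,  1.019])}
block 0.7 [251.  155.4] [ 0.5479 -0.1803  0.    ]
bridge 0.71 [246.7 216.5] [ 0.5939 -0.1871  0.09  ]
pin_foot 0.82 [248.6 203.5] [ 0.5942 -0.1856  0.05  ]
pin_foot 0.31 [250.4 157.2] [ 0.5402 -0.1804  0.05  ]
```

View pics/w2.png

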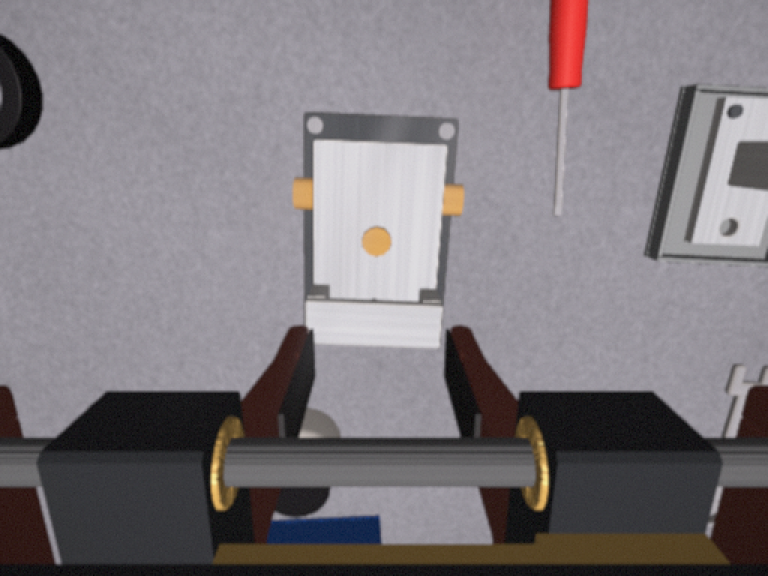

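```bash
python3 - <<'E'
from h import *
f=np.load("w2.npz"); im=f["im"]; c=cam("wrist",dict(position=f["p"],ee_rot=f["r"]))
g=cv2.cvtColor(im,cv2.COLOR_BGR2GRAY)
init=np.array([[314,140],[448,145],[305,303],[442,308],[307,343],[440,348]],np.float32)/1.5-.17
s=cv2.cornerSubPix(g,init.reshape(-1,1,2).copy(),(4,4),(-1,-1),(3,50,.01)).reshape(-1,2)
print(np.c_[init,s])
hsv=cv2.cvtColor(im,cv2.COLOR_BGR2HSV); m=((hsv[...,1]>120)&(hsv[...,0]>8)&(hsv[...,0]<25)).astype(np.uint8)
n,l,st,ce=cv2.connectedComponentsWithStats(m[:190]); 
for i in range(1,n):
    if st[i,4]>40: print(st[i],ce[i])
v=cv2.resize(im[80:240,190:320],None,fx=4.5,fy=3.7*1.0,interpolation=3); v=cv2.resize(im[80:240,190:320],None,fx=3.7,fy=3.7,interpolation=3)
for p in s: cv2.circle(v,tuple(int(q) for q in ((p-[190,80]+.5)*3.7)),3,(0,0,255),1)
cv2.imwrite("pics/roi2.png",v)
pl=[ce[i] for i in range(1,n) if st[i,4]>100 and abs(ce[i][0]-251)<15][0]
def model(q,zoff=0):
    x,y,a=q[:3]; w=.047
    M=np.array([[-.12,.047,.05],[-.12,-.047,.05],[-.015,w,.09],[-.015,-w,.09],[.017,w,.09],[.017,-w,.09],[-.05,0,.055]])
    # image left = world -y? use signs
    M[:,1]*=-1
    Q=M.copy(); ca,sa=np.cos(a),np.sin(a); Q[:,0]=x+ca*M[:,0]-sa*M[:,1]; Q[:,1]=y+sa*M[:,0]+ca*M[:,1]; return Q
obs=np.vstack([s,pl])
r=least_squares(lambda q:(proj(c,model(q))-obs).ravel(),[.594,-.185,-.07],loss="soft_l1")
print("pin",r.x[:2],np.degrees(r.x[2])); print((proj(c,model(r.x))-obs).round(2))
E
```

```text
[[209.16333   93.16334  209.70805   91.70404 ]
 [298.49664   96.496666 296.80215   95.19581 ]
 [203.16333  201.83     203.22954  200.48676 ]
 [294.49664  205.16333  294.6585   203.95673 ]
 [204.49667  228.49667  204.49667  228.49667 ]
 [293.16333  231.83     296.14227  230.4396  ]]
[196 119  12  20 220] [201.80909091 128.69090909]
[296 124  13  19 215] [301.88372093 133.26511628]
[243 152  17  18 238] [250.91176471 160.6092437 ]
pin [ 0.592689   -0.18405414] -5.004655642873268
[[-1.79  0.28]
 [ 1.41 -0.3 ]
 [ 0.32 -0.31]
 [ 1.69 -1.13]
 [-0.51  0.74]
 [-1.97  1.28]
 [ 0.23 -0.17]]
```

View pics/roi2.png

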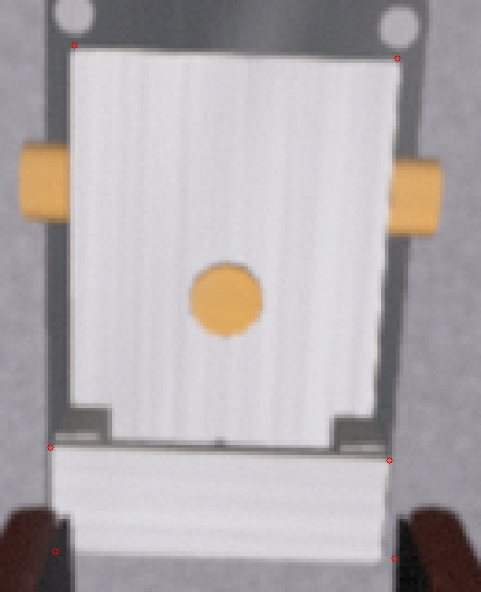

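```bash
python3 - <<'E'
from h import *
f=np.load("w2.npz"); im=f["im"]; c=cam("wrist",dict(position=f["p"],ee_rot=f["r"]))
H=np.array([[72,48],[400,60],[52,448],[389,460],[52,551],[381,562],[226,300]])/3.7+[190,80]-.5
def model(q):
    x,y,a,w=q; 
    M=np.array([[-.12,.047,.05],[-.12,-.047,.05],[-.015,w,.09],[-.015,-w,.09],[.017,w,.09],[.017,-w,.09],[-.05,0,.055]]); M[:,1]*=-1
    Q=M.copy(); ca,sa=np.cos(a),np.sin(a); Q[:,0]=x+ca*M[:,0]-sa*M[:,1]; Q[:,1]=y+sa*M[:,0]+ca*M[:,1]; return Q
r=least_squares(lambda q:(proj(c,model(q))-H).ravel(),[.594,-.185,-.07,.047],loss="soft_l1")
print("pin",r.x[:2],np.degrees(r.x[2]),r.x[3]); print((proj(c,model(r.x))-H).round(2))
# side & scene predictions
v=np.array(im[80:240,190:320]); v=cv2.resize(v,None,fx=3.7,fy=3.7,interpolation=3)
q=r.x
for n in ("scene","side"):
    I=cv2.imread(f"pics/{n}0.png"); p=proj(cam(n),model(q)); print(n,p.round(1).tolist())
    o=p.mean(0)-40; o=o.astype(int); V=cv2.resize(I[o[1]:o[1]+80,o[0]:o[0]+80],None,fx=7,fy=7,interpolation=3)
    for u in p: cv2.circle(V,tuple(int(t) for t in (u-o+.5)*7),4,(0,0,255),1)
    cv2.imwrite(f"pics/{n}_chk.png",V)
a=cv2.imread("pics/scene_chk.png");b=cv2.imread("pics/side_chk.png"); cv2.imwrite("pics/chk.png",cv2.resize(np.hstack([a,b]),None,fx=.71,fy=.71))
E
```

```text
pin [ 0.59295748 -0.18500828] -5.477399966017143 0.04625440755192182
[[-0.98 -0.52]
 [ 0.61 -0.08]
 [-0.07 -0.43]
 [ 0.14 -0.36]
 [ 0.12  0.78]
 [-0.09  0.92]
 [ 0.08  0.16]]
scene [[238.9, 160.2], [261.1, 174.8], [213.5, 167.4], [235.9, 182.9], [205.4, 172.8], [227.7, 188.6], [233.4, 177.7]]
side [[265.1, 229.4], [251.1, 210.3], [292.8, 208.9], [277.8, 191.1], [301.0, 205.2], [285.7, 187.7], [275.9, 210.6]]
```

View pics/chk.png

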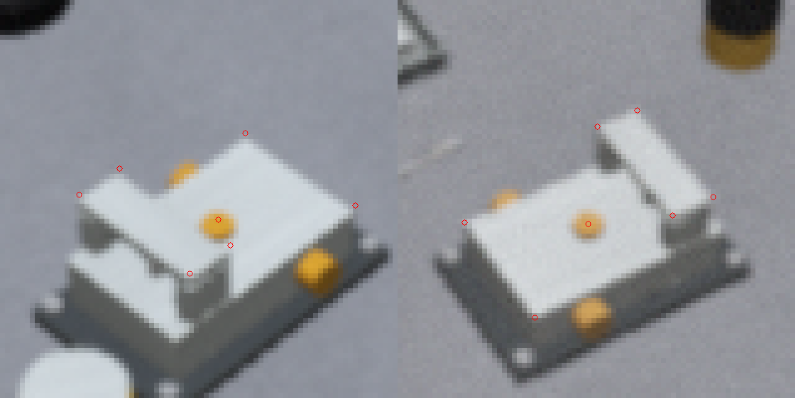

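Block at pin ≈ (0.593,-0.185), yaw ≈ -5.4°; projections into scene and side land on the block's edges within about 1 px. Back to the cover, lower.

servo_tool(
  motion=[
    [-0.005,0.04,0,0,0,-1,0.05],
    [-0.015,0.095,0,0,0,-2.2,0.05],
    [-0.02,0.15,0,0,0,-2.2,0.05],
    [-0.03,0.205,-0.01,0,0,-2.2,0.05],
    [-0.04,0.255,-0.04,0,0,-2.2,0.05],
    [-0.045,0.285,-0.08,0,0,-2.2,0.05],
    [-0.045,0.291,-0.1,0,0,-2.2,0.05],
    [-0.045,0.291,-0.1,0,0,-2.2,0.05],
  ],
)

```text
time_s: 4.5
position: [0.5058, 0.1124, 0.1356]
ee_rot: [-0.146, -3.135, 0.001]
wrist_force: [0.3, -0.1, 0.3]
gripper_width: 0.569
```

```bash
python3 - <<'E'
from h import *
st=status.get_state(); print({k:np.round(st[k],4) for k in("time_s","position","ee_rot","gripper_width")})
c=cam("wrist",st); im=eyes.capture("wrist")
g=cv2.cvtColor(im,cv2.COLOR_BGR2GRAY)
for th in (185,190,195):
    m=(g[:250]>th).astype(np.uint8); n,l,s,ce=cv2.connectedComponentsWithStats(m)
    for i in range(1,n):
        if s[i,4]>3000:
            ys,xs=np.nonzero(l==i); P=np.array([onplane(c,(x,y),.014)[:2] for x,y in zip(xs,ys)])*1000
            print(th,s[i],cv2.minAreaRect(P.astype(np.float32)))
# top face of grip & hole predictions
a=np.radians(-5.5); u=np.array([np.cos(a),np.sin(a),0]); v=np.array([-np.sin(a),np.cos(a),0]); G=np.array([.507,.111,0])
pts=[G+sx*.017*u+sy*.012*v+[0,0,.056] for sx in(-1,1) for sy in(-1,1)]+[G+.05*u+[0,0,.014]]+[G+X*u+Y*v+[0,0,.014] for X in(-.048,.064) for Y in(-.028,.028)]
V=cv2.resize(im,None,fx=1.5,fy=1.5,interpolation=3)
for p in proj(c,pts): cv2.circle(V,tuple(int(t) for t in (p+.5)*1.5),3,(0,0,255),1)
cv2.imwrite("pics/w3.png",V); np.savez("w3.npz",im=im,p=st["position"],r=st["ee_rot"])
E
```

```text
{'time_s': np.float64(4.5), 'position': array([0.5058, 0.1124, 0.1356]), 'ee_rot': array([-1.4630e-01, -3.1355e+00,  1.1000e-03]), 'gripper_width': np.float64(0.5693)}
185 [ 206  130   94  120 6994] ((514.0811157226562, 110.91517639160156), (81.3925552368164, 113.81766510009766), 83.92332458496094)
190 [ 219  131   75  119 6345] ((514.1209716796875, 113.13861083984375), (64.54654693603516, 113.82022857666016), 83.39209747314453)
195 [ 219  133   66  116 6164] ((514.7252197265625, 110.29803466796875), (56.94023132324219, 110.84783935546875), 84.57936096191406)
```

View pics/w3.png

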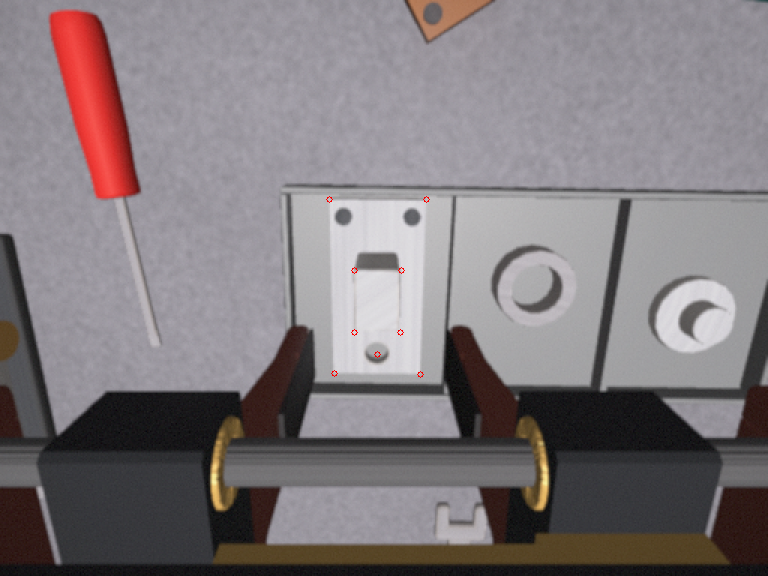

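Predicted outline lies on the cover (hole at 377,354; grip at 377,300). Descend and grip.

servo_tool(
  motion=[
    [0,0,-0.03,0,0,0,0.05],
    [0,0,-0.06,0,0,0,0.05],
    [0,0,-0.085,0,0,0,0.05],
    [0,0,-0.104,0,0,0,0.05],
    [0,0,-0.104,0,0,0,0.05],
    [0,0,-0.104,0,0,0,0.0],
    [0,0,-0.104,0,0,0,0.0],
    [0,0,-0.104,0,0,0,0.0],
    [0,0,-0.104,0,0,0,0.0],
  ],
)

```text
time_s: 5.68
position: [0.5077, 0.1111, 0.0335]
ee_rot: [0.151, 3.137, 0.001]
wrist_force: [-1.8, -1.1, 7.4]
gripper_width: 0.266
```

```bash
python3 - <<'E'
from h import *
st=status.get_state(); print({k:np.round(st[k],4) for k in("time_s","position","ee_rot","gripper_width","wrist_force")})
E
```

```text
{'time_s': np.float64(5.675), 'position': array([0.5077, 0.1111, 0.0335]), 'ee_rot': array([1.5120e-01, 3.1369e+00, 8.0000e-04]), 'gripper_width': np.float64(0.2661), 'wrist_force': array([-1.7788, -1.063 ,  7.3523])}
```

servo_tool(
  motion=[
    [0,0,0.02,0,0,0,0.0],
    [0,0,0.05,0,0,0,0.0],
    [0,-0.03,0.08,0,0,0,0.0],
    [-0.005,-0.08,0.1,0,0,0,0.0],
    [-0.01,-0.13,0.1,0,0,0,0.0],
    [-0.015,-0.18,0.1,0,0,0,0.0],
    [-0.02,-0.23,0.1,0,0,0,0.0],
    [-0.0235,-0.27,0.09,0,0,0,0.0],
    [-0.0235,-0.2855,0.08,0,0,0,0.0],
    [-0.0235,-0.2855,0.08,0,0,0,0.0],
  ],
)

```text
time_s: 6.92
position: [0.4827, -0.1756, 0.112]
ee_rot: [-0.155, -3.136, 0.0]
wrist_force: [0.9, -0.4, -2.3]
gripper_width: 0.27
```

```bash
python3 - <<'E'
from h import *
st=status.get_state(); print({k:np.round(st[k],4) for k in("time_s","position","ee_rot","gripper_width","wrist_force","wrist_torque","joint_pos")})
c=cam("wrist",st); im=eyes.capture("wrist"); V=cv2.resize(im,None,fx=1.5,fy=1.5,interpolation=3); cv2.imwrite("pics/w4.png",V)
sd=eyes.capture("side"); cv2.imwrite("pics/s4.png",cv2.resize(sd[150:260,200:340],None,fx=5,fy=5,interpolation=3)); np.savez("w4.npz",im=im,p=st["position"],r=st["ee_rot"])
E
```

```text
{'time_s': np.float64(6.925), 'position': array([ 0.4827, -0.1756,  0.112 ]), 'ee_rot': array([-1.5500e-01, -3.1359e+00,  1.0000e-04]), 'gripper_width': np.float64(0.2699), 'wrist_force': array([ 0.8689, -0.3567, -2.2967]), 'wrist_torque': array([0.0724, 0.0184, 0.0229]), 'joint_pos': array([ 0.029 ,  0.3814,  0.2814,  2.0069, -0.1477,  0.7741,  1.8692])}
```

View pics/w4.png

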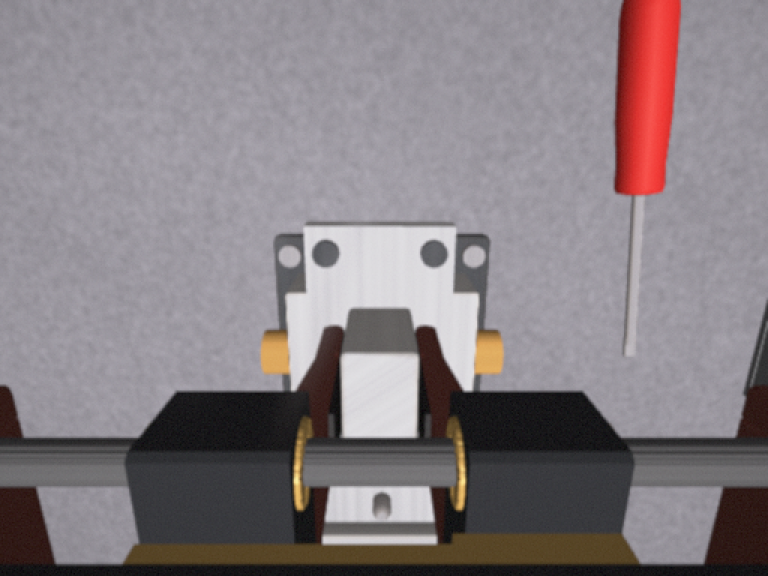

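View pics/s4.png

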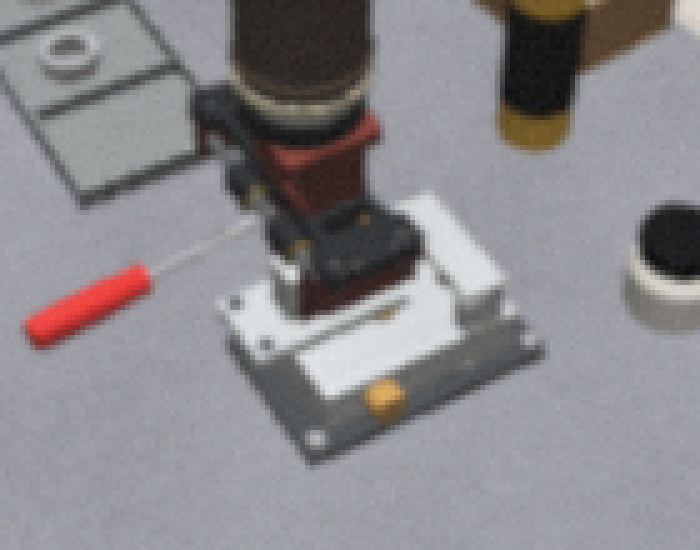

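```bash
python3 - <<'E'
from h import *
f=np.load("w4.npz"); im=f["im"]; p0=f["p"]; c=cam("wrist",dict(position=p0,ee_rot=f["r"]))
V=cv2.resize(im,None,fx=1.5,fy=1.5,interpolation=3)
def fr(a): a=np.radians(a); return np.array([[np.cos(a),-np.sin(a),0],[np.sin(a),np.cos(a),0],[0,0,1]])
th=-5.66
zu=p0[2]-.0295
C=np.array([[-.048,-.028,.01],[-.048,.028,.01],[-.017,-.012,.052],[-.017,.012,.052],[.017,-.012,.052],[.017,.012,.052],[.05,0,.01],[.064,-.028,.01],[.064,.028,.01]])@fr(th).T+[p0[0],p0[1],zu]
B=np.array([[-.12,-.047,.05],[-.12,.047,.05],[-.015,0,.09],[.0,0,.09]])@fr(-5.4).T+[.593,-.185,0]
for q in proj(c,C): cv2.circle(V,tuple(int(t) for t in (q+.5)*1.5),3,(0,0,255),1)
for q in proj(c,B): cv2.circle(V,tuple(int(t) for t in (q+.5)*1.5),3,(0,160,0),1)
cv2.imwrite("pics/w4b.png",cv2.resize(V[200:560,230:530],None,fx=1.6,fy=1.6))
E
```

```text
(no output)
```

View pics/w4b.png

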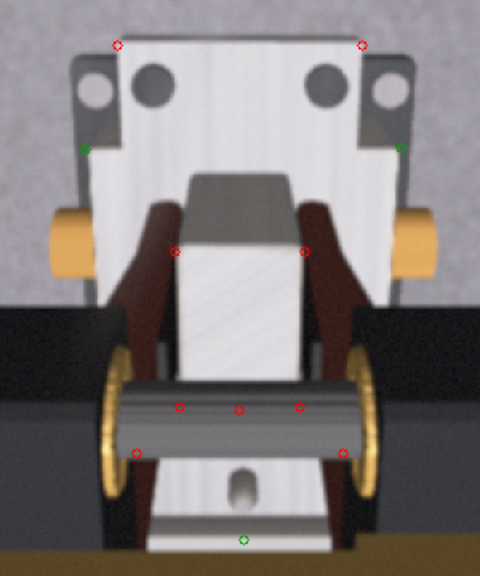

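```bash
python3 - <<'E'
from h import *
f=np.load("w4.npz"); im=f["im"]; p0=f["p"]; c=cam("wrist",dict(position=p0,ee_rot=f["r"]))
for P in ([.593,-.185,.05],[.593,-.185,.059],[.593,-.185,.062]):
    q=proj(c,[P])[0]; print(q,((q+.5)*1.5-[230,200])*1.6)
o=(310,225)
cv2.imwrite("pics/pin.png",cv2.resize(im[320:370,215:300],None,fx=9,fy=9,interpolation=3))
E
```

```text
[254.45682511 332.64549777] [243.89638025 479.54919465]
[254.5291177  341.00724352] [244.06988248 499.61738446]
[254.55435717 343.92657461] [244.13045721 506.62377906]
```

View pics/pin.png

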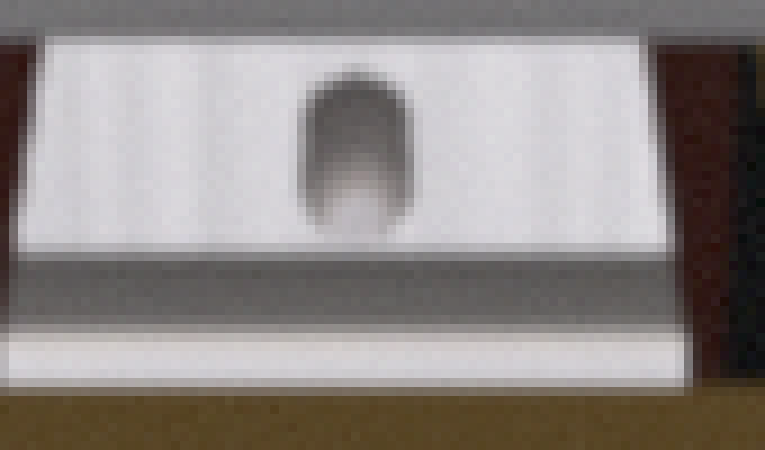

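The pin shows under the bridge and its column matches the prediction within 0.3 px. The cover sits about 0.9 mm behind the TCP in the grip. Now lower to sliding height and slide in.

servo_tool(
  motion=[
    [0,0,-0.01,0,0,0,0.0],
    [0,0,-0.0175,0,0,0,0.0],
    [0.005,-0.0005,-0.0175,0,0,0,0.0],
    [0.015,-0.001,-0.0175,0,0,0,0.0],
    [0.025,-0.002,-0.0175,0,0,0,0.0],
    [0.035,-0.003,-0.0175,0,0,0,0.0],
    [0.045,-0.004,-0.0175,0,0,0,0.0],
    [0.053,-0.005,-0.0175,0,0,0,0.0],
    [0.057,-0.0055,-0.0175,0,0,0,0.0],
    [0.057,-0.0055,-0.0175,0,0,0,0.0],
  ],
)

```text
time_s: 8.28
position: [0.5408, -0.1801, 0.095]
ee_rot: [-0.151, -3.138, -0.0]
wrist_force: [-0.2, 0.2, -2.4]
gripper_width: 0.271
```

```bash
python3 - <<'E'
from h import *
st=status.get_state(); print({k:np.round(st[k],4) for k in("time_s","position","ee_rot","gripper_width","wrist_force","wrist_torque")})
t=np.array([.5441,-.1804]); print(t-st["position"][:2])
c=cam("wrist",st); im=eyes.capture("wrist"); cv2.imwrite("pics/w5.png",cv2.resize(im[130:384,130:380],None,fx=2.3,fy=2.3,interpolation=3))
sd=eyes.capture("side"); cv2.imwrite("pics/s5.png",cv2.resize(sd[160:250,240:340],None,fx=6,fy=6,interpolation=3)); np.savez("w5.npz",im=im,p=st["position"],r=st["ee_rot"])
E
```

```text
{'time_s': np.float64(8.275), 'position': array([ 0.5408, -0.1801,  0.095 ]), 'ee_rot': array([-0.1511, -3.1377, -0.    ]), 'gripper_width': np.float64(0.2712), 'wrist_force': array([-0.1827,  0.1653, -2.3577]), 'wrist_torque': array([-0.0364,  0.0253, -0.0212])}
[ 0.00331309 -0.00034482]
```

View pics/w5.png

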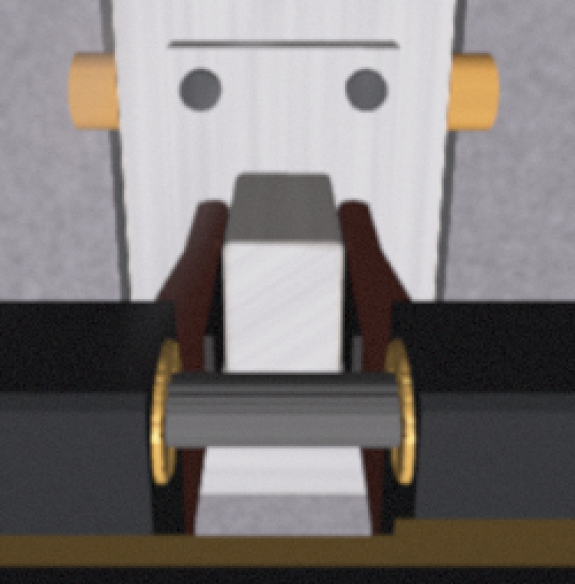

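View pics/s5.png

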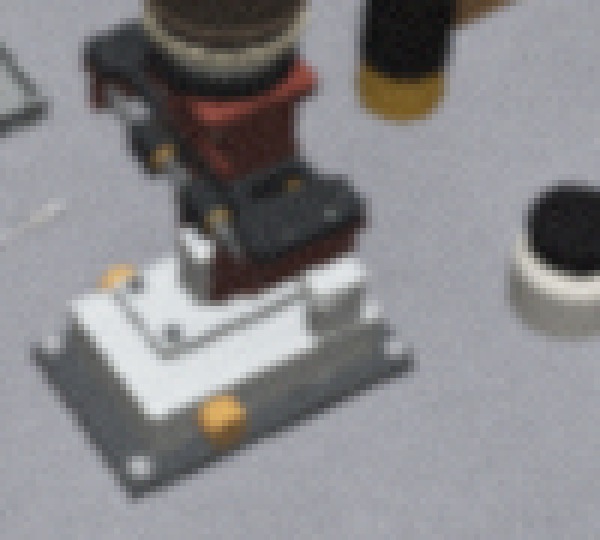

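servo_tool(
  motion=[
    [0.002,-0.0003,0,0,0,0,0.0],
    [0.0033,-0.0004,0,0,0,0,0.0],
    [0.0033,-0.0004,0,0,0,0,0.0],
    [0.0033,-0.0004,-0.002,0,0,0,0.0],
    [0.0033,-0.0004,-0.004,0,0,0,0.0],
    [0.0033,-0.0004,-0.0055,0,0,0,0.0],
    [0.0033,-0.0004,-0.0055,0,0,0,0.0],
  ],
)

```text
time_s: 9.25
position: [0.5439, -0.1804, 0.0895]
ee_rot: [-0.151, -3.138, -0.0]
wrist_force: [0.2, 0.2, -1.3]
gripper_width: 0.272
```

```bash
cat > s.py <<'E'
from h import *
st=status.get_state(); print({k:np.round(st[k],4) for k in("time_s","position","ee_rot","gripper_width","wrist_force","wrist_torque")})
print(np.array([.5441,-.1804])-st["position"][:2])
E
python3 s.py
```

```text
{'time_s': np.float64(9.25), 'position': array([ 0.5439, -0.1804,  0.0895]), 'ee_rot': array([-1.5100e-01, -3.1376e+00, -1.0000e-04]), 'gripper_width': np.float64(0.2724), 'wrist_force': array([ 0.241 ,  0.1938, -1.2847]), 'wrist_torque': array([ 0.0527, -0.0261, -0.0169])}
[ 1.94388205e-04 -1.28988086e-06]
```

servo_tool(
  motion=[
    [0,0,-0.001,0,0,0,0.0],
    [0,0,-0.002,0,0,0,0.0],
    [0,0,-0.003,0,0,0,0.0],
    [0,0,-0.004,0,0,0,0.0],
    [0,0,-0.004,0,0,0,0.0],
  ],
)

```text
time_s: 9.88
position: [0.544, -0.1804, 0.0856]
ee_rot: [-0.151, -3.138, -0.0]
wrist_force: [0.2, 0.4, -1.6]
gripper_width: 0.272
```

```bash
python3 s.py
```

```text
{'time_s': np.float64(9.875), 'position': array([ 0.544 , -0.1804,  0.0856]), 'ee_rot': array([-1.5120e-01, -3.1379e+00, -1.0000e-04]), 'gripper_width': np.float64(0.2722), 'wrist_force': array([ 0.1545,  0.4188, -1.5578]), 'wrist_torque': array([-0.0152, -0.0096,  0.0341])}
[ 9.50603263e-05 -1.28064225e-05]
```

No contact at underside ≈ 56 mm, below the pin's tip (62), so the hole is over the pin. Now press.

servo_tool(
  motion=[
    [0,0,-0.001,0,0,0,0.0],
    [0,0,-0.002,0,0,0,0.0],
    [0,0,-0.003,0,0,0,0.0],
    [0,0,-0.004,0,0,0,0.0],
    [0,0,-0.005,0,0,0,0.0],
    [0,0,-0.006,0,0,0,0.0],
    [0,0,-0.006,0,0,0,0.0],
    [0,0,-0.006,0,0,0,0.0],
  ],
)

```text
time_s: 10.88
position: [0.5441, -0.1804, 0.0798]
ee_rot: [0.151, 3.138, 0.0]
wrist_force: [-0.2, -0.1, 3.1]
gripper_width: 0.274
```

```bash
python3 s.py
```

```text
{'time_s': np.float64(10.875), 'position': array([ 0.5441, -0.1804,  0.0798]), 'ee_rot': array([1.5110e-01, 3.1378e+00, 1.0000e-04]), 'gripper_width': np.float64(0.2736), 'wrist_force': array([-0.1647, -0.1291,  3.1005]), 'wrist_torque': array([ 0.1638,  0.2046, -0.0117])}
[-2.40912199e-05  1.67559029e-05]
```

servo_tool(
  motion=[
    [0,0,-0.0005,0,0,0,0.0],
    [0,0,-0.001,0,0,0,0.0],
    [0,0,-0.001,0,0,0,0.0],
    [0,0,-0.001,0,0,0,0.0],
  ],
)

```text
time_s: 11.38
position: [0.5441, -0.1804, 0.0795]
ee_rot: [0.151, 3.138, 0.0]
wrist_force: [-4.2, 1.5, 10.3]
gripper_width: 0.275
```

```bash
python3 s.py
```

```text
{'time_s': np.float64(11.375), 'position': array([ 0.5441, -0.1804,  0.0795]), 'ee_rot': array([1.5110e-01, 3.1375e+00, 3.0000e-04]), 'gripper_width': np.float64(0.2746), 'wrist_force': array([-4.207 ,  1.5004, 10.3084]), 'wrist_torque': array([ 0.2853,  0.6885, -0.04  ])}
[-8.76230147e-07  4.86401087e-05]
```

servo_tool(
  motion=[
    [0,0,-0.0005,0,0,0,0.0],
    [0,0,-0.001,0,0,0,0.0],
    [0,0,-0.001,0,0,0,0.0],
    [0,0,-0.001,0,0,0,0.0],
  ],
)

```text
time_s: 11.88
position: [0.5441, -0.1804, 0.0794]
ee_rot: [0.151, 3.137, 0.001]
wrist_force: [-6.9, 2.9, 20.6]
gripper_width: 0.266
```

```bash
python3 s.py; python3 - <<'E'
from h import *
st=status.get_state()
im=eyes.capture("wrist"); cv2.imwrite("pics/w6.png",cv2.resize(im[130:384,130:380],None,fx=2.3,fy=2.3,interpolation=3))
sd=eyes.capture("side"); sc=eyes.capture("scene")
cv2.imwrite("pics/s6.png",np.hstack([cv2.resize(sd[170:240,245:315],None,fx=5.7,fy=5.7,interpolation=3),cv2.resize(sc[140:210,195:265],None,fx=5.7,fy=5.7,interpolation=3)])); np.savez("w6.npz",im=im,p=st["position"],r=st["ee_rot"])
E
```

```text
{'time_s': np.float64(11.875), 'position': array([ 0.5441, -0.1804,  0.0794]), 'ee_rot': array([1.5120e-01, 3.1372e+00, 8.0000e-04]), 'gripper_width': np.float64(0.2656), 'wrist_force': array([-6.9361,  2.9399, 20.5634]), 'wrist_torque': array([0.3945, 1.4289, 0.0183])}
[-5.09446090e-06  3.34963435e-05]
```

View pics/w6.png

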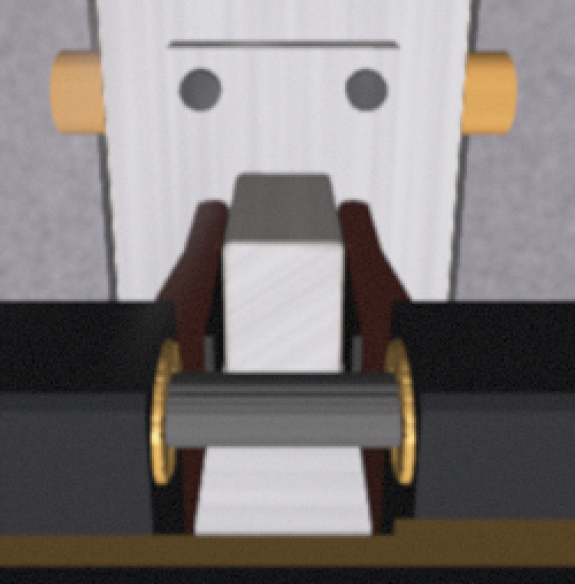

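View pics/s6.png

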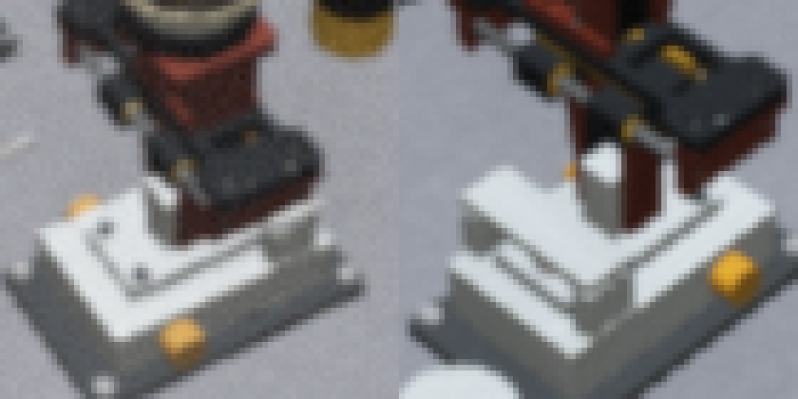

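servo_tool(
  motion=[
    [0,0,0.0005,0,0,0,0.0],
    [0,0,0.0005,0,0,0,0.0],
    [0,0,0.0005,0,0,0,0.0],
    [0,0,0.0005,0,0,0,0.0],
    [0,0,0.0005,0,0,0,0.0],
    [0,0,0.0005,0,0,0,0.0],
    [0,0,0.0005,0,0,0,0.0],
    [0,0,0.0005,0,0,0,0.0],
  ],
)

```text
time_s: 13.02
position: [0.5441, -0.1804, 0.0794]
ee_rot: [0.151, 3.137, 0.001]
wrist_force: [-5.5, 1.6, 15.4]
gripper_width: 0.268
```

```bash
python3 s.py; python3 - <<'E'
from h import *
f=np.load("w6.npz"); im=f["im"]; c=cam("wrist",dict(position=f["p"],ee_rot=f["r"]))
a=np.radians(-5.5); u=np.array([np.cos(a),np.sin(a),0]); v=np.array([-np.sin(a),np.cos(a),0]); G=np.array([.593,-.185,0])-.05*u
V=cv2.resize(im[130:384,130:380],None,fx=2.3,fy=2.3,interpolation=3)
pts=[G+X*u+Y*v+[0,0,z] for X,Y,z in [(-.048,.028,.06),(-.048,-.028,.06),(-.048,.028,.05),(-.048,-.028,.05),(-.017,.012,.102),(-.017,-.012,.102)]]
for p in proj(c,pts): cv2.circle(V,tuple(int(t) for t in (p+.5-[130,130])*2.3),3,(0,0,255),1)
cv2.imwrite("pics/w6b.png",V[:280])
E
```

```text
{'time_s': np.float64(13.025), 'position': array([ 0.5441, -0.1804,  0.0794]), 'ee_rot': array([1.5120e-01, 3.1374e+00, 6.0000e-04]), 'gripper_width': np.float64(0.2682), 'wrist_force': array([-5.5096,  1.5771, 15.4412]), 'wrist_torque': array([0.3683, 1.0674, 0.0271])}
[6.17642428e-06 9.61934493e-06]
```

View pics/w6b.png

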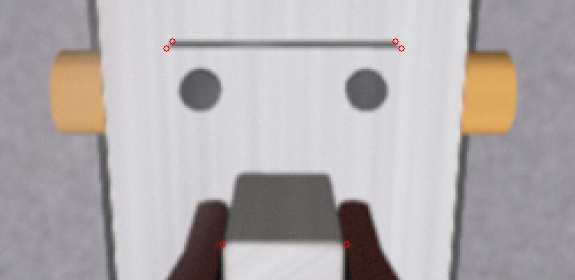

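Seated home pose matches the picture: predicted rear-edge corners fall at (166–172, 41–48) and (395–402, 41–48), on the plate's rear edge within about 1 px. The push is steady at 15 N. Handing in.

```bash
python3 -c "
from rig import ticket; print(ticket.close_job())"
```

```text
the job is handed in; nothing more can be done
None
```

I took the aluminium cover out of the tray and slid it hole first under the bridge. The hole dropped over the pin, and I pressed the cover flush. I handed the job in at about 13 s with the arm still gripping and pressing at about 15 N. The hand-in reports no verdict.

**Last checks**
- **Hole over pin:** the cover's underside went below the pin's tip with no contact force. Force rose by about 5 N over the plunger's travel, then climbed steeply at the seat.
- **Flush:** the tool stopped at z = 0.0794 m, against 0.0795 m expected for a flush cover. It held there for a full second.
- **Position:** in the last wrist picture, the cover's rear edge and grip block lie within about 1 px of the predicted home pose.
- **Other parts:** the arm touched nothing else that I noticed, but I took no final picture of the whole bench.

**Unresolved:** a steady sideways force of about 5.5 N along −x remained while pressing. It is probably friction or light contact with the pin. The torque reading was consistent with that force and showed no sign that the cover was tilted.

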